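# Load the marked knob cylinder into the test jig

### The arm

A 7-joint arm with a two-finger parallel gripper is mounted at the origin on the work surface. World frame = base frame: x ahead of the robot, y to its left, z up, the work surface at z = 0. Lengths are in m, angles in rad, forces in N, time in s.
With the tool pointing down it reaches from about 0.425 to 0.975 m from the base axis. Payload 16.7 kg.
Tool frame: the origin (TCP) lies at the very end of the fingers, on their centre line; the grasp point (between the pads) lies manip.hold_point_z behind it (manip.hold_point_z is the distance from the TCP to the grasp point, in m); y points along the fingers, z is the direction in which the jaws open and shut, and the axes are right-handed (so a half turn about y gives the same grasp; the last joint's range is limited). The gripper opens to 85 mm and grips with 20 to 120 N. Pads are 22 mm wide; open, the fingers measure 114 mm over their backs; the gripper's body (76 mm by 85 mm) begins 54 mm behind the grasp point. The pads swing forward as they close: fully open they stand 13 mm farther back than shut.
Start: joints at [1.113, 0.426, 0.074, 1.606, -0.034, 1.111, -0.067], TCP at [0.205, -0.643, 0.231] pointing down, gripper open.
Joint ranges: [-2.85, 2.85], [-0.5, 2.14], [-1.23, 1.37], [0.21, 2.46], [-1.02, 4.16], [0.16, 2.05], [-2.73, 2.73]. Speed limits (rad/s): [1.89, 1.89, 2.39, 2.39, 3.01, 3.01, 3.01].

### API

Orientations are given as [roll, pitch, yaw] about the fixed x, y, z axes, in that order (R = Rz(yaw) Ry(pitch) Rx(roll)).
In Python, from cell import manip, optics, search_frame, outline_of gives the robot as it stands.
- The arm moves only by the tool arm_command, never from a script. Its argument "series" is a list that holds one entry, the list of rows, each a list of 7 numbers: the turn, a rotation vector about the tool's x, y, z in degrees, then the shift along the tool's x, y, z in mm, then the closure, from -1 (fully open) to 1 (shut). In form: [[[wx, wy, wz, x, y, z, gripper], ...]]. A call has 1 to 8 rows; each row is the pose to reach, as a shift and turn from the pose commanded when the call began, along the tool's axes at that moment; what a row does not reach only later rows make up. A row lasts 1/8 s, in which the tool goes at most 62.5 mm and 10.7 degrees, less where a joint would pass 70% of its speed; a pose out of reach is approached as far as the arm can. A call with a gripper value outside its range is refused whole. The fingers move at their own pace and stop on an object; "squeeze" is the grip in N (left out, the last holds). Time passes only in rows, so rows that repeat a pose let the fingers close. It gives the time, the measured TCP pose, the force and the opening at its end, in the units of the state.
- manip.observe(): the state, without advancing time (a new reading comes with each control period).
- optics.snapshot(name): name is "side" or "top"; returns a dict with "color" (400x640x3 uint8, blue, green, red), "mtx" (3x3 intrinsics, pixels), "xyz" and "orientation" of the camera in the world. Camera axes: x right, y down, z forward; pixel columns grow to the right and rows downward; lengths in m; the calibration is good to about 2 mm. A picture is of the moment at which its call begins. There is no depth.
- manip.close_job(): hands the job in, once; it reports no verdict.
Trained networks look in a picture, given as the dict that the camera call returned (one of the last four; its "shot" number tells which), for a name from the list of things; names that differ only in an ending like _2 or _b are one class to them, and where a whole thing is asked for, a point or a joint stands for the part that bears it (a point fixed in the world has none). Each returns a list of dicts, best first, with "confidence" (0 to 1); they miss things now and then, are a little off and sometimes report something else, mostly with a low value. They report only what shows in the picture. A call takes as long as a camera call. They do not tell look-alikes from the thing itself.
- search_frame(name, picture): "location" ([x, y, z] in m, in world coordinates, good to about 4 mm: the middle of the surface that is visible of it).
- outline_of(name, picture): "pixels" (400x640 bool, what is visible of it).
The state is a dict: "t": time; "joints": joint angles; "qd": joint speeds; "joint_torque": joint torques, N m; "tcp_pos": TCP position; "tcp_rot": TCP orientation; "contact_force": force on the tool from outside, world axes, zero at the start; "torque": the same for the moment, N m; "opening": finger opening in m.
Only numpy, scipy, OpenCV 4.12 (cv2) and the standard library are available. Lean on these libraries where they do the work, as an engineer would, in place of code of your own. Each camera call takes 0.05 s, during which the arm holds its last target.

### The job

Take the door-lock knob cylinder with the orange band out of the blue rack and lay it in the empty V-cradle of the test jig, centred, resting in both saddles, with its knob towards the green reader head. Set it down rather than dropping it, let go, and leave the other two cylinders lying in their places.

Things in the scene. Friction and masses are not known exactly. Their poses are not given: they have to be found in the camera images.
- cyl_orange: knob cylinder to move, 126 mm long, 0.2 kg, lying level in one of 3 cradles of the blue rack, knob away from the robot. Steel shank 20 mm across (x -50 to +46 mm), champagne knob 34 mm across (x +46 to +76), orange band round the knob. Origin on the shank's axis, 55 mm above the table, midway between its 2 saddles; x along the shank to the knob. Balances at x = +10 mm. May be rolled about x
- orange_knob (a point): middle of the orange-banded knob, on the axis, 61 mm from the cylinder's origin along its x
- cyl_black: same shape, axes and origin, but a black band round the knob; in another cradle of the fixed blue rack; leave it. Rack cradles lie side by side 90 mm apart, each two V-saddles 10 mm thick at x = -28 and +28 mm of the cylinder, leaving 46 mm of bare shank between them; saddles 44 mm wide, tops 61 mm above the table; rack floor 6 mm thick, rim 20 mm high
- cyl_blue: same shape, axes and origin, but a blue band round the knob; in the third cradle of the rack; leave it
- test_jig: fixed jig: dark steel base 200 x 100 x 10 mm with 2 white V-saddles, 10 mm thick, at x = -28 and +28 mm; 90 degree V, mouth 40 mm wide, tops 61 mm above the table. Origin on the table midway between the saddles, z up, x along the cradle to the green reader head (block at x +103 to +133, 70 mm wide, 75 mm high). A seated cylinder's axis is 55 mm above the origin, knob towards the reader
There are look-alikes about, which are no part of the job. What is shaped like the cyl_orange but pink is not meant. Leave any turquoise look-alike of the test_jig alone.

How it is judged:
By the outcome, as a careful person would: the job done as asked, in the order asked, and still so for the second after the job is handed in, with the robot touching nothing.
It also fails if it takes over 38 s, if anything falls off the work surface, if the arm or the gripper's body presses on something with over 40 N, if the wrist force passes 120 N, or if a joint passes its speed limit or range.

## Working session

There is one attempt and no reset: what is moved stays moved. The work goes in short steps, Python scripts to look and compute and a tool call to move; the robot and the scene stay as the last step left them, time stands still between calls to the robot, and variables do not carry over. Pictures are saved under pics/ and viewed, and the job is handed in when it is done.

Besides the shell and the picture viewer there is one more tool, called after ">>>" as a command line: name --argument value ..., lists and objects as JSON in quotes. arm_command: Moves the arm, as the interface text tells. Its arguments: {"type":"object","properties":{"series":{"type":"array"},"squeeze":{"type":"number"}},"required":["series"]}

```bash
ls; mkdir -p pics
python3 - <<'E'
from cell import manip, optics, search_frame, outline_of
import cv2,numpy as np
s=manip.observe(); print({k:np.round(v,3) for k,v in s.items()}, manip.hold_point_z)
for n in("top","side"):
    p=optics.snapshot(n); cv2.imwrite(f"pics/{n}0.png",p["color"]); print(n,p["mtx"],p["xyz"],p["orientation"],p.get("shot"))
    for o in("cyl_orange","orange_knob","test_jig"):
        print(n,o,[(np.round(d["location"],3),round(d["confidence"],2)) for d in search_frame(o,p)])
print(manip.observe()["t"])
E
```

```text
pics
{'t': np.float64(0.0), 'joints': array([ 1.112,  0.427,  0.074,  1.607, -0.034,  1.111, -0.067]), 'qd': array([-0.001, -0.003, -0.001, -0.002, -0.   , -0.   , -0.   ]), 'joint_torque': array([-1.0000e-03, -9.4985e+01,  3.7610e+00, -4.6352e+01,  1.9000e-02,
        1.0000e-02, -0.0000e+00]), 'tcp_pos': array([ 0.205, -0.643,  0.231]), 'tcp_rot': array([-1.572, -0.   , -2.833]), 'contact_force': array([-0.139,  0.244,  0.87 ]), 'torque': array([0.083, 0.018, 0.014]), 'opening': np.float64(0.085)} 0.0187
top [[491.23201469   0.         310.90734154]
 [  0.         491.23201469 200.55687152]
 [  0.           0.           1.        ]] [ 0.32849086 -0.02257654  1.2736706 ] [-3.03557629  0.0110983  -1.55518667] 1
top cyl_orange [(array([0.561, 0.092, 0.065]), 0.92), (array([0.304, 0.187, 0.021]), 0.92)]
top orange_knob [(array([0.305, 0.192, 0.024]), 0.82), (array([0.558, 0.089, 0.067]), 0.78), (array([0.591, 0.268, 0.064]), 0.23)]
top test_jig [(array([ 0.556, -0.209,  0.008]), 0.88), (array([ 0.289, -0.262,  0.012]), 0.78), (array([0.56 , 0.09 , 0.062]), 0.54)]
side [[386.94423803   0.         319.16596368]
 [  0.         386.94423803 199.01058442]
 [  0.           0.           1.        ]] [0.11926774 0.65968142 0.73763502] [-2.29257315 -0.00989836 -2.63893917] 2
side cyl_orange [(array([0.302, 0.196, 0.02 ]), 0.95), (array([0.553, 0.099, 0.062]), 0.89)]
side orange_knob [(array([0.555, 0.101, 0.06 ]), 0.86), (array([0.304, 0.197, 0.025]), 0.79)]
side test_jig [(array([ 0.301, -0.252,  0.011]), 0.63), (array([ 0.562, -0.2  ,  0.01 ]), 0.57)]
0.4
```

View pics/top0.png

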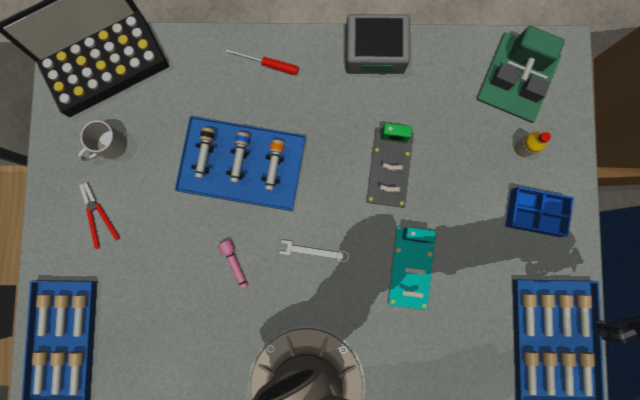

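View pics/side0.png

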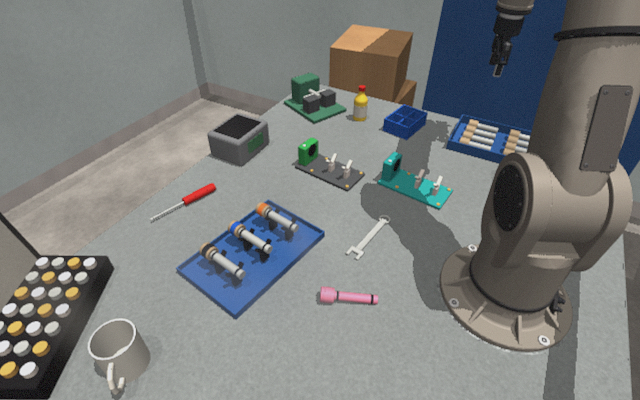

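```bash
cat > h.py <<'E'
from cell import manip, optics, search_frame, outline_of
import cv2,numpy as np
from scipy.optimize import minimize
from scipy.spatial.transform import Rotation as Ro
def cam(p): return dict(K=p["mtx"],t=np.array(p["xyz"]),R=Ro.from_euler("xyz",p["orientation"]).as_matrix())
def proj(c,P):
    q=(P-c["t"])@c["R"]; q=q@c["K"].T; return q[:,:2]/q[:,2:]
def box(x0,x1,y0,y1,z0,z1): return np.array([[x,y,z] for x in(x0,x1) for y in(y0,y1) for z in(z0,z1)],float)
def cylx(x0,x1,r,zc):
    a=np.linspace(0,2*np.pi,24,endpoint=False)
    return np.array([[x,r*np.cos(b),zc+r*np.sin(b)] for x in(x0,x1) for b in a])
CYL=[cylx(-.05,.046,.01,.055),cylx(.046,.076,.017,.055)]
JIG=[box(-.1,.1,-.05,.05,0,.01),box(.103,.133,-.035,.035,0,.075),box(-.033,-.023,-.022,.022,.01,.061),box(.023,.033,-.022,.022,.01,.061)]
def place(P,v):
    c,s=np.cos(v[2]),np.sin(v[2]); Q=P.copy(); Q[:,0]=v[0]+c*P[:,0]-s*P[:,1]; Q[:,1]=v[1]+s*P[:,0]+c*P[:,1]; 
    return Q
SC=4
def render(parts,v,c,roi):
    x0,y0,x1,y1=roi; m=np.zeros(((y1-y0)*SC,(x1-x0)*SC),np.uint8)
    for P in parts:
        u=(proj(c,place(P,v))+.5-np.array([x0,y0]))*SC-.5
        h=cv2.convexHull(np.round(u*16).astype(np.int32).reshape(-1,1,2)); cv2.fillConvexPoly(m,h,1,shift=4)
    return cv2.resize(m.astype(np.float32),(x1-x0,y1-y0),interpolation=cv2.INTER_AREA)
def fit(parts,masks,cams,v0):
    rois=[]
    for m in masks:
        y,x=np.nonzero(m); rois.append((max(x.min()-10,0),max(y.min()-10,0),min(x.max()+11,640),min(y.max()+11,400)))
    def f(w):
        v=[w[0]/1e3,w[1]/1e3,w[2]/57.3]; e=0
        for m,c,r in zip(masks,cams,rois):
            k=render(parts,v,c,r); M=m[r[1]:r[3],r[0]:r[2]]; e+=np.abs(k-M).sum()/M.sum()
        return e
    w0=np.array([v0[0]*1e3,v0[1]*1e3,v0[2]*57.3])
    best=None
    for d in (0,6,-6):
        s=np.vstack([w0]+[w0+np.eye(3)[i]*12+[0,0,d] for i in range(3)])
        r=minimize(f,w0,method="Nelder-Mead",options=dict(initial_simplex=s,xatol=.05,fatol=1e-4))
        if best is None or r.fun<best.fun: best=r
    return best.x,best.fun
def pick(name,p,near):
    c=cam(p); u=proj(c,np.array([near]))[0]
    L=outline_of(name,p); 
    def d(o):
        y,x=np.nonzero(o["pixels"]); return np.hypot(x.mean()-u[0],y.mean()-u[1])
    o=min(L,key=d); print(name,p["shot"],"d",round(d(o),1),"n",o["pixels"].sum(),round(o["confidence"],2)); return o["pixels"]
E
python3 - <<'E'
from h import *
T=optics.snapshot("top");S=optics.snapshot("side");cs=[cam(T),cam(S)]
A={}
for n,near,parts,v0 in(("cyl_orange",[.56,.09,.06],CYL,[.54,.095,-.17]),("test_jig",[.556,-.209,.02],JIG,[.55,-.2,-.1])):
    ms=[pick(n,p,near) for p in(T,S)]
    for ii in([0,1],[0],[1]):
        w,e=fit(parts,[ms[i] for i in ii],[cs[i] for i in ii],v0); print(n,ii,np.round(w,1),round(e,3))
        if len(ii)==2: A[n]=(parts,w,ms)
for k,p in enumerate((T,S)):
    im=cv2.resize(p["color"],None,fx=4,fy=4,interpolation=cv2.INTER_CUBIC)
    for parts,w,ms in A.values():
        v=[w[0]/1e3,w[1]/1e3,w[2]/57.3]
        for P in parts:
            h=cv2.convexHull(np.round((proj(cs[k],place(P,v))+.5)*4).astype(np.int32)); cv2.polylines(im,[h],True,(0,0,255),1)
    im=im[420:860,1000:1700] if k==0 else im[530:1130,900:1500]
    cv2.imwrite(f"pics/fit{k}.png",im)
E
```

```text
cyl_orange 3 d 1.9 n 430 0.7
cyl_orange 4 d 3.4 n 483 0.66
cyl_orange [0, 1] [532.8  93.6  -9.9] 0.255
cyl_orange [0] [533.3  92.9  -9.1] 0.164
cyl_orange [1] [532.   94.3  -9.7] 0.076
test_jig 3 d 0.4 n 3134 0.95
test_jig 4 d 1.9 n 1808 0.81
test_jig [0, 1] [ 552.4 -209.2   -7.3] 0.483
test_jig [0] [ 554.9 -209.6   -6.9] 0.138
test_jig [1] [ 517.2 -203.6   -6.8] 0.22
```

View pics/fit0.png

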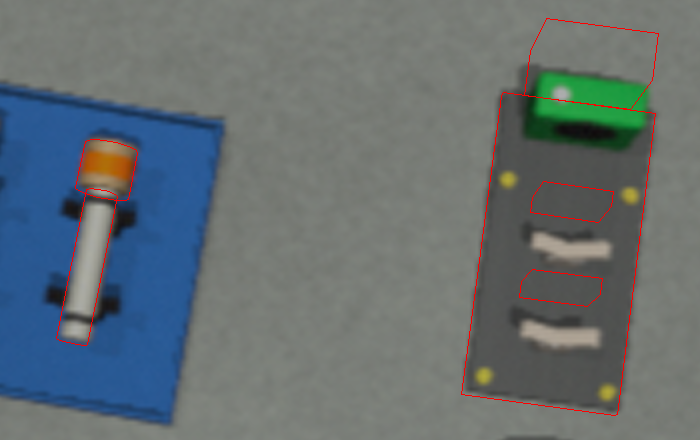

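View pics/fit1.png

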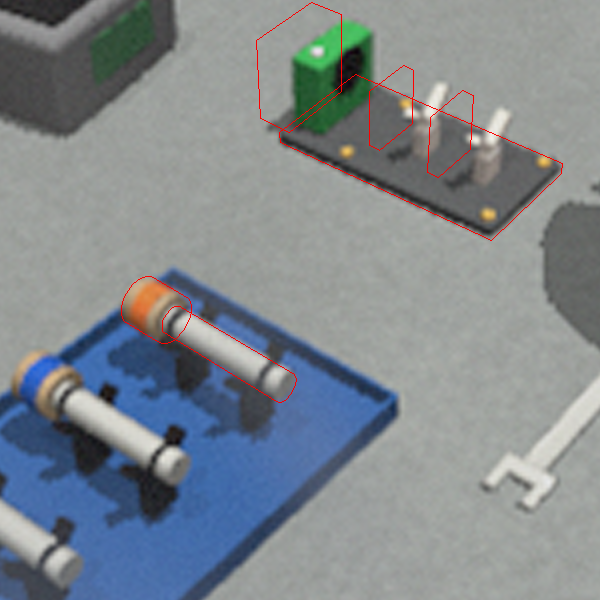

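```bash
sed -i 's/box(-.1,.1,-.05/box(-.067,.133,-.05/' h.py
python3 - <<'E'
from h import *
T=optics.snapshot("top");S=optics.snapshot("side");cs=[cam(T),cam(S)]
n="test_jig";near=[.556,-.209,.02]
ms=[pick(n,p,near) for p in(T,S)]
for ii in([0],[1],[0,1]):
    w,e=fit(JIG,[ms[i] for i in ii],[cs[i] for i in ii],[.525,-.205,-.12]); print(n,ii,np.round(w,1),round(e,3))
v=[w[0]/1e3,w[1]/1e3,w[2]/57.3]
o=[]
for k,p in enumerate((T,S)):
    im=cv2.resize(p["color"],None,fx=6,fy=6,interpolation=cv2.INTER_CUBIC)
    for P in JIG:
        h=cv2.convexHull(np.round((proj(cs[k],place(P,v))+.5)*6).astype(np.int32)); cv2.polylines(im,[h],True,(0,0,255),1)
    o.append(im[700:1260,2180:2500] if k==0 else im[800:1360,1740:2220])
cv2.imwrite("pics/fit2.png",np.hstack(o)); print(manip.observe()["t"])
E
```

```text
test_jig 5 d 0.5 n 3142 0.57
test_jig 6 d 2.1 n 1673 0.66
test_jig [0] [ 521.7 -205.5   -6.9] 0.033
test_jig [1] [ 519.5 -205.9   -6.1] 0.114
test_jig [0, 1] [ 520.1 -205.4   -6.8] 0.15
0.9
```

View pics/fit2.png

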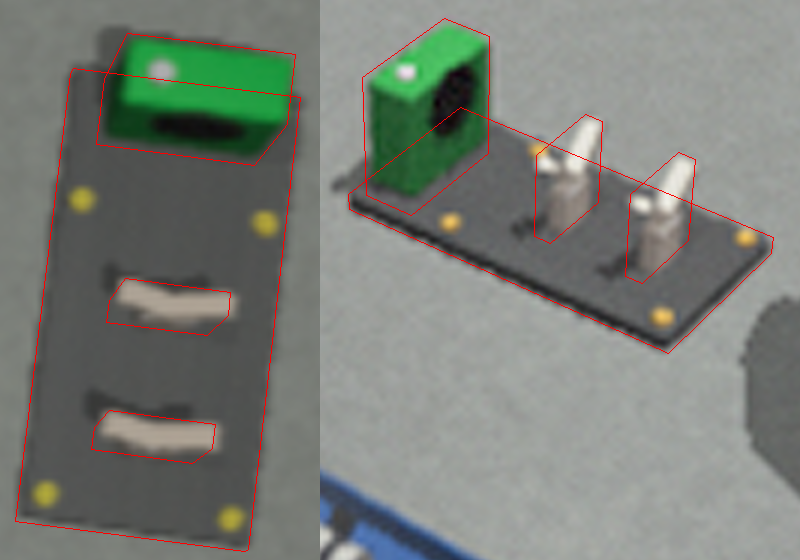

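```bash
cat >> h.py <<'E'
def rel(x,y,z,yawdeg,s=None):
    s=s or manip.observe(); R=Ro.from_euler("xyz",s["tcp_rot"]); 
    Rt=Ro.from_euler("xyz",[-90,0,yawdeg],degrees=True)
    d=R.inv().apply(np.array([x,y,z])-s["tcp_pos"])*1e3
    r=(R.inv()*Rt).as_rotvec(degrees=True)
    print("t",s["t"],"pos",np.round(s["tcp_pos"],4),"rot",np.round(np.degrees(s["tcp_rot"]),2),"F",np.round(s["contact_force"],1),"open",round(s["opening"],4))
    print("rel",np.round(r,2),np.round(d,1),"n>=",np.linalg.norm(d)/62.5,np.linalg.norm(r)/10.7)
E
python3 -c "
from h import *
rel(.52,-.3,.231,170.2)"
```

```text
t 0.9 pos [ 0.2051 -0.643   0.2313] rot [ -90.      0.   -162.31] F [-0.4  1.4  0.9] open 0.0855
rel [ 0.   27.49  0.  ] [-4.042e+02  3.000e-01 -2.311e+02] n>= 7.450434053110605 2.569056447001767
```

>>> arm_command --series '[[[0,3.5,0,-50,0,-29,-1],[0,7,0,-101,0,-58,-1],[0,10.5,0,-152,0,-87,-1],[0,14,0,-202,0,-116,-1],[0,17.5,0,-253,0,-144,-1],[0,21,0,-303,0,-173,-1],[0,24.5,0,-354,0,-202,-1],[0,27.5,0,-404,0,-231,-0.4]]]' --squeeze 40

```text
t: 1.9
tcp_pos: [0.521, -0.2987, 0.2316]
tcp_rot: [-1.571, 0.001, 2.968]
contact_force: [0.0, -0.3, -0.1]
opening: 0.0695
```

```bash
python3 -c "
from h import *
rel(.5367,.0929,.16,170.2)"
```

```text
t 1.9 pos [ 0.521  -0.2987  0.2316] rot [-8.9990e+01  3.0000e-02  1.7008e+02] F [ 0.  -0.3 -0.1] open 0.0695
rel [-0.01 -0.12 -0.03] [  52.    71.5 -388.5] n>= 6.374442778050101 0.011570507077970782
```

>>> arm_command --series '[[[0,0,0,7,4,-55,-0.4],[0,0,0,15,12,-112,-0.4],[0,0,0,22,22,-168,-0.4],[0,0,0,30,32,-224,-0.4],[0,0,0,38,45,-280,-0.4],[0,0,0,45,58,-335,-0.4],[0,0,0,52,71,-388,-0.4],[0,0,0,52,71.5,-388.5,-0.4]]]'

```text
t: 2.9
tcp_pos: [0.5341, 0.096, 0.1591]
tcp_rot: [-1.572, -0.001, 2.976]
contact_force: [-0.2, -1.0, 0.5]
opening: 0.0598
```

Run:
```python
from h import *
rel(.5367,.0929,.036,170.2)
o=[]
for k in("top","side"):
    p=optics.snapshot(k); im=cv2.resize(p["color"],None,fx=4,fy=4)
    u=(proj(cam(p),np.array([[.5367,.0929,.055]]))[0]*4).astype(int); o.append(im[max(u[1]-300,0):u[1]+250,u[0]-200:u[0]+200])
h=min(a.shape[0] for a in o)
cv2.imwrite("pics/pre.png",np.hstack([a[:h] for a in o]))
```

```text
t 2.9 pos [0.5341 0.096  0.1591] rot [-9.0070e+01 -7.0000e-02  1.7054e+02] F [-0.2 -1.   0.5] open 0.0598
rel [0.07 0.34 0.07] [ -3.2 123.1   2.8] n>= 1.9709485274231633 0.03301702102050557
```

View pics/pre.png

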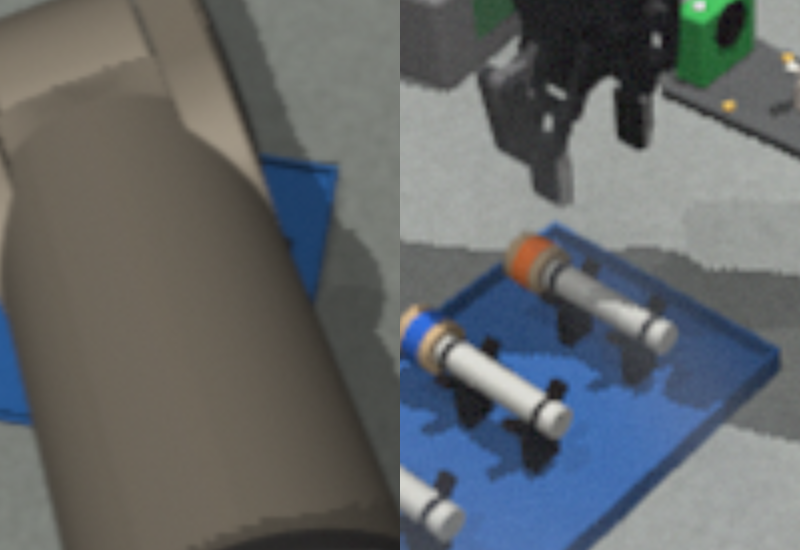

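>>> arm_command --series '[[[0,0,0,0,0,0,-0.4],[0,0,0,0,0,0,-0.4]]]'

```text
t: 3.25
tcp_pos: [0.535, 0.0903, 0.1601]
tcp_rot: [-1.571, 0.001, 2.969]
contact_force: [0.8, -0.2, 0.2]
opening: 0.0601
```

Run:
```python
from h import *
rel(.5367,.0929,.036,170.2)
```

```text
t 3.25 pos [0.535  0.0903 0.1601] rot [-9.0000e+01  3.0000e-02  1.7009e+02] F [ 0.8 -0.2  0.2] open 0.0601
rel [-0.   -0.11 -0.03] [ -1.2 124.1  -2.8] n>= 1.986839892845159 0.011043731490168417
```

>>> arm_command --series '[[[0,0,0,-1,30,-3,-0.4],[0,0,0,-1,55,-3,-0.4],[0,0,0,-1,75,-3,-0.4],[0,0,0,-1,95,-3,-0.4],[0,0,0,-1,110,-3,-0.4],[0,0,0,-1,120,-3,-0.4],[0,0,0,-1,124,-3,-0.4],[0,0,0,-1,124,-3,-0.4]]]'

```text
t: 4.25
tcp_pos: [0.5364, 0.0943, 0.036]
tcp_rot: [-1.571, 0.0, 2.97]
contact_force: [0.2, 0.3, -0.0]
opening: 0.0597
```

Run:
```python
from h import *
rel(.5367,.0929,.036,170.2)
p=optics.snapshot("side"); im=cv2.resize(p["color"],None,fx=5,fy=5)
u=(proj(cam(p),np.array([[.5367,.0929,.055]]))[0]*5).astype(int); cv2.imwrite("pics/low.png",im[u[1]-300:u[1]+250,u[0]-300:u[0]+300])
```

```text
t 4.25 pos [0.5364 0.0943 0.036 ] rot [-9.0010e+01  1.0000e-02  1.7019e+02] F [ 0.2  0.3 -0. ] open 0.0597
rel [ 0.01 -0.01 -0.01] [-0.5 -0.   1.3] n>= 0.02234956211788321 0.0014007479992736009
```

View pics/low.png

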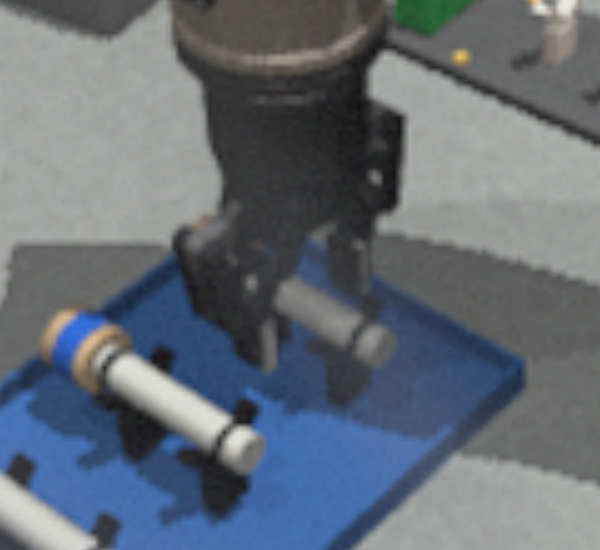

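>>> arm_command --series '[[[0,0,0,0,0,0.5,0.2],[0,0,0,0,0,0.5,0.4],[0,0,0,0,0,0.5,0.6],[0,0,0,0,0,0.5,1],[0,0,0,0,0,0.5,1],[0,0,0,0,0,0.5,1]]]' --squeeze 40

```text
t: 5.05
tcp_pos: [0.5362, 0.0927, 0.0362]
tcp_rot: [-1.57, 0.0, 2.97]
contact_force: [-1.8, -5.7, 7.1]
opening: 0.0186
```

>>> arm_command --series '[[[0,0,0,0,-5,0,1],[0,0,0,0,-20,0,1],[0,0,0,0,-50,0,1],[0,0,0,0,-90,0,1],[0,0,0,0,-130,0,1],[0,0,0,0,-150,0,1],[0,0,0,0,-150,0,1],[0,0,0,0,-150,0,1]]]'

```text
t: 6.05
tcp_pos: [0.5358, 0.0937, 0.1854]
tcp_rot: [-1.571, -0.001, 2.971]
contact_force: [-0.1, -0.5, -1.0]
opening: 0.0189
```

Run:
```python
from h import *
c,s=np.cos(np.radians(-6.8)),np.sin(np.radians(-6.8))
rel(.5207+.004*c,-.2056+.004*s,.186,173.2)
p=optics.snapshot("side"); cv2.imwrite("pics/lift.png",p["color"])
```

```text
t 6.05 pos [0.5358 0.0937 0.1854] rot [-8.999e+01 -3.000e-02  1.702e+02] F [-0.1 -0.5 -1. ] open 0.0189
rel [-0.01 -3.    0.03] [-40.1  -0.5 297.3] n>= 4.799842316006876 0.2805896226072478
```

View pics/lift.png

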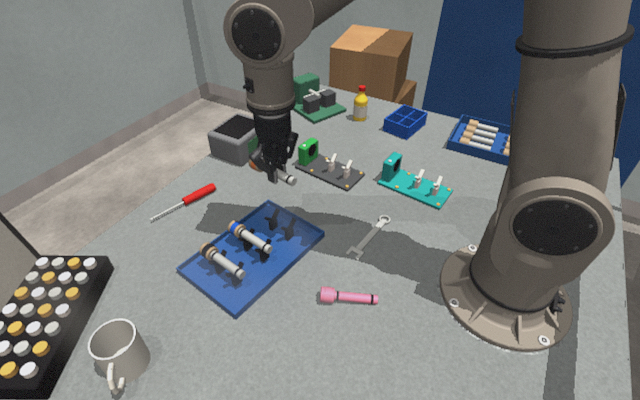

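>>> arm_command --series '[[[0,-0.5,0,-5,0,35,1],[0,-1,0,-11,0,85,1],[0,-1.5,0,-18,0,140,1],[0,-2,0,-26,0,195,1],[0,-2.5,0,-33,0,245,1],[0,-3,0,-38,0,280,1],[0,-3,0,-40,0,297,1],[0,-3,0,-40,0,297,1]]]'

```text
t: 7.1
tcp_pos: [0.5246, -0.2061, 0.185]
tcp_rot: [-1.571, -0.001, 3.021]
contact_force: [-0.1, 1.1, -1.5]
opening: 0.0187
```

>>> arm_command --series '[[[0,0,0,0,15,0,1],[0,0,0,0,45,0,1],[0,0,0,0,80,0,1],[0,0,0,0,105,0,1],[0,0,0,0,115,0,1],[0,0,0,0,115,0,1],[0,0,0,0,115,0,1]]]'

```text
t: 7.98
tcp_pos: [0.5256, -0.2055, 0.0717]
tcp_rot: [-1.571, 0.001, 3.023]
contact_force: [-1.0, -0.3, -1.6]
opening: 0.0186
```

Run:
```python
from h import *
c,s=np.cos(np.radians(-6.8)),np.sin(np.radians(-6.8))
rel(.5207+.0036*c,-.2056+.0036*s,.0365,173.2)
p=optics.snapshot("side"); C=cam(p); im=cv2.resize(p["color"],None,fx=5,fy=5)
m=pick("cyl_orange",p,[.52,-.2,.09])
u=(proj(C,np.array([[.53,-.205,.08]]))[0]*5).astype(int)
v=[.5207,-.2056,np.radians(-6.8)]
for P in CYL:
    Q=place(P,v); Q[:,2]+=.036
    cv2.polylines(im,[cv2.convexHull(np.round((proj(C,Q)+.5)*5).astype(np.int32))],True,(0,0,255),1)
cv2.imwrite("pics/above.png",im[u[1]-270:u[1]+270,u[0]-330:u[0]+330])
p=optics.snapshot("top");cv2.imwrite("pics/abovet.png",p["color"])
```

```text
t 7.975 pos [ 0.5256 -0.2055  0.0717] rot [-9.0000e+01  7.0000e-02  1.7321e+02] F [-1.  -0.3 -1.6] open 0.0186
rel [-0.    0.01 -0.07] [ 1.3 35.2  0.7] n>= 0.562938158303538 0.006737893490259295
cyl_orange 11 d 5.4 n 184 0.5
```

View pics/above.png

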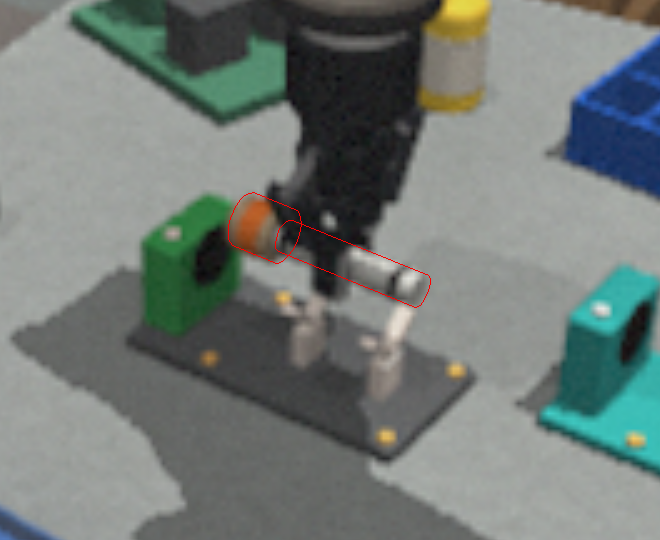

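View pics/abovet.png

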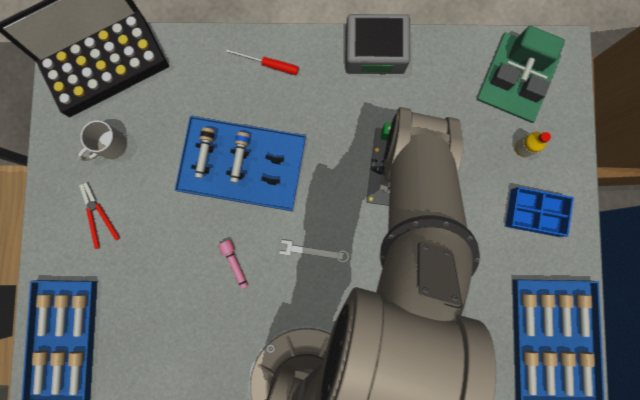

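>>> arm_command --series '[[[0,0,0,1,10,0.5,1],[0,0,0,1,20,0.5,1],[0,0,0,1,26,0.5,1],[0,0,0,1,30,0.5,1],[0,0,0,1,33,0.5,1],[0,0,0,1,34,0.5,1],[0,0,0,1,34,0.5,1],[0,0,0,1,34,0.5,1]]]'

```text
t: 9.12
tcp_pos: [0.5241, -0.2061, 0.037]
tcp_rot: [-1.571, 0.0, 3.023]
contact_force: [0.8, 0.4, -1.8]
opening: 0.0186
```

Run:
```python
from h import *
c,s=np.cos(np.radians(-6.8)),np.sin(np.radians(-6.8))
rel(.5207+.0036*c,-.2056+.0036*s,.0365,173.2)
p=optics.snapshot("side"); C=cam(p); im=cv2.resize(p["color"],None,fx=5,fy=5)
u=(proj(C,np.array([[.53,-.205,.06]]))[0]*5).astype(int)
cv2.imwrite("pics/seat.png",im[u[1]-250:u[1]+250,u[0]-300:u[0]+300])
```

```text
t 9.125 pos [ 0.5241 -0.2061  0.037 ] rot [-9.0000e+01  2.0000e-02  1.7319e+02] F [ 0.8  0.4 -1.8] open 0.0186
rel [ 0.   -0.01 -0.02] [-0.2  0.5 -0.1] n>= 0.00890724649974191 0.0020431744609831094
```

View pics/seat.png

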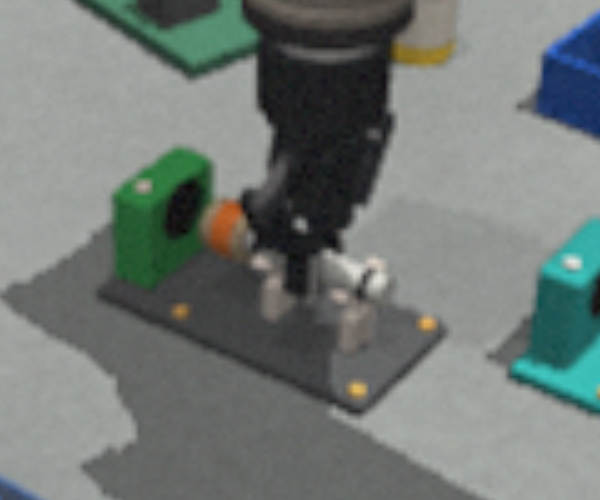

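Contact isn't felt yet (the reading still shows only the weight), so I'll feel downward in small steps.

>>> arm_command --series '[[[0,0,0,0,0.5,0,1],[0,0,0,0,1,0,1],[0,0,0,0,1,0,1]]]'

```text
t: 9.55
tcp_pos: [0.5242, -0.2059, 0.0364]
tcp_rot: [-1.571, 0.001, 3.023]
contact_force: [-3.3, 2.9, 9.0]
opening: 0.0187
```

>>> arm_command --series '[[[0,0,0,0,0,0,0.7],[0,0,0,0,0,0,0.4],[0,0,0,0,0,0,0.1],[0,0,0,0,0,0,-0.2],[0,0,0,0,0,0,-0.4],[0,0,0,0,0,0,-0.4]]]'

```text
t: 10.3
tcp_pos: [0.5239, -0.2061, 0.0358]
tcp_rot: [-1.571, -0.0, 3.023]
contact_force: [0.2, 0.3, 0.5]
opening: 0.0598
```

>>> arm_command --series '[[[0,0,0,0,-10,0,-0.4],[0,0,0,0,-35,0,-0.4],[0,0,0,0,-75,0,-0.4],[0,0,0,0,-120,0,-0.4],[0,0,0,0,-160,0,-0.4],[0,0,0,0,-160,-55,-0.4],[0,0,0,0,-160,-110,-0.4],[0,0,0,0,-160,-160,-0.4]]]'

```text
t: 11.3
tcp_pos: [0.5429, -0.0454, 0.1969]
tcp_rot: [-1.571, 0.001, 3.023]
contact_force: [0.4, -0.7, -0.1]
opening: 0.0597
```

>>> arm_command --series '[[[0,0,0,0,0,-50,-0.4],[0,0,0,0,0,-100,-0.4],[0,0,0,0,0,-150,-0.4],[0,0,0,0,0,-150,-0.4]]]'

```text
t: 11.8
tcp_pos: [0.5605, 0.1062, 0.1966]
tcp_rot: [-1.572, 0.0, 3.028]
contact_force: [-0.2, -0.6, -0.0]
opening: 0.0601
```

Run:
```python
from h import *
T=optics.snapshot("top");S=optics.snapshot("side");cs=[cam(T),cam(S)]
ms=[pick("cyl_orange",p,[.535,-.207,.055]) for p in(T,S)]
for ii in([0],[1],[0,1]):
    w,e=fit(CYL,[ms[i] for i in ii],[cs[i] for i in ii],[.52,-.205,-.12]); print(ii,np.round(w,1),round(e,3))
o=[]
for k,p in enumerate((T,S)):
    im=cv2.resize(p["color"],None,fx=6,fy=6,interpolation=cv2.INTER_CUBIC)
    o.append(im[700:1260,2180:2500] if k==0 else im[800:1360,1740:2220])
cv2.imwrite("pics/end.png",np.hstack(o)); cv2.imwrite("pics/endt.png",T["color"]);print(manip.observe()["t"])
```

```text
cyl_orange 14 d 2.8 n 484 0.75
cyl_orange 15 d 1.0 n 339 0.71
[0] [ 522.  -205.5   -6.7] 0.076
[1] [ 519.  -202.9   -8.4] 0.103
[0, 1] [ 521.  -205.2   -7. ] 0.222
12.0
```

View pics/end.png

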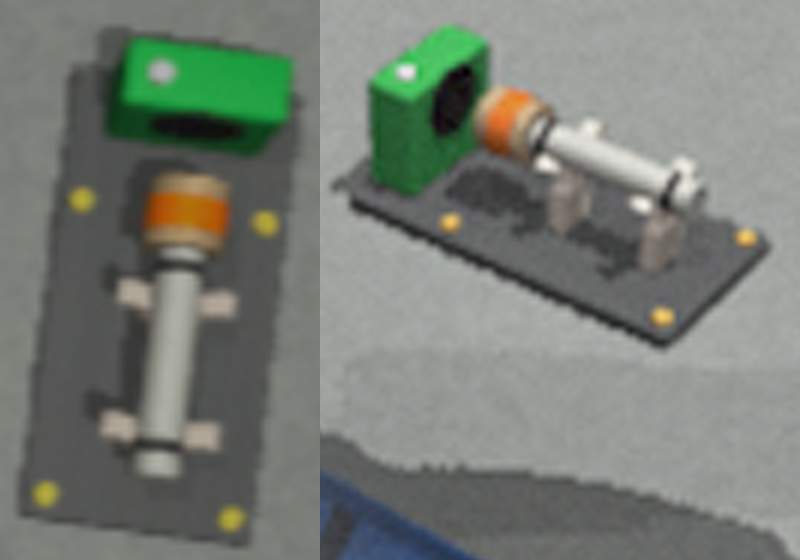

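View pics/endt.png

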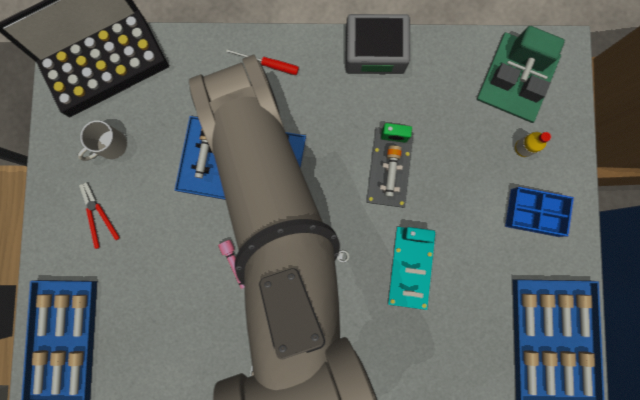

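```bash
python3 -c "
from cell import manip
print(manip.close_job(), manip.observe()['t'])"
```

```text
the job is handed in; nothing more can be done
the job is handed in; nothing more can be done
```

The orange-banded cylinder is lying in the V-cradle of the test jig with its knob towards the green reader. I handed the job in at about 12 s of the 38 s allowed. I lifted it by the bare shank, lowered it until I felt about 9 N of contact, then let go and moved clear.

**Placement:** from the top camera the cylinder's origin is at (522.0, -205.5) mm with a yaw of -6.7°. The same camera puts the jig at (521.7, -205.5) mm and -6.9°, so they agree to within about 0.5 mm. The final pictures show the shank in both saddles.

**Disagreement between checks:** the side camera alone gave a looser fit for the cylinder, (519.0, -202.9) mm and -8.4°. That is about 3 mm and 2° from its own fit of the jig, (519.5, -205.9) mm and -6.1°. I trusted the top view, since the side view's outline was smaller and fitted less well.

**Everything else:** the black- and blue-banded cylinders were still in their rack cradles in the last clear view, taken after the lift. At the end the arm partly hid the rack from above. I did not go near the pink and turquoise look-alikes. The largest force I read was about 10 N, at the moment of setting down.

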